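# Refill the empty cells of the objective rack

### The job

Two canisters with spare objectives have been left out of the microscope's storage rack: the orange-capped one stands on the bench, the blue-capped one has fallen over. Stand the blue one up on the bench, cap up, and let go of it before it goes into the rack; put the two canisters, caps up, into the rack's two empty cells, one in each and right down on the pad. They hold lenses, so set them down rather than drop them, and leave everything else as it is.

Things in the scene. Friction and masses are not known exactly. Their poses are not given: they have to be found in the camera images.
- rack: fixed aluminium rack, 140 (x) x 202 (y) x 51 mm high: 6 mm base plate, thin posts at its edges, 6 mm top plate with six round holes 44 mm across (rims bevelled 2 mm), 2 rows of 3, 62 mm apart both ways; under each a black rubber pad. Four cells are taken, two are empty (pad bare); which ones changes. Origin: under its centre at bench height; z up; yaw within 0.25 rad of square to the robot.
- blue_can: the fallen one: octagonal objective canister, 36 mm across flats (39 over corners), 64 mm tall, light grey with a blue cap (top 20 mm, same width), 0.12 to 0.2 kg. Origin: centre of its base; z along its axis to the cap; flats face x, y and every 45 degrees between. Lies on a flat, axis 18 mm above the bench, cap end to the robot's right (-y) within 0.4 rad; bare bench around it.
- orange_can: the standing one: octagonal objective canister, 36 mm across flats (39 over corners), 64 mm tall, light grey with an orange cap (top 20 mm, same width), 0.12 to 0.2 kg. Origin: centre of its base; z along its axis to the cap; flats face x, y and every 45 degrees between. It stands cap up on the bench, to the right or to the left of the rack.
- rack_cell0 (a point): cell 0 of the rack: centre of its pad's top, 9 mm above the bench and 42 mm below the rack's top, where the centre of a seated thing's base belongs; axes as the rack's. Cells 0 to 2: row nearer the robot, from its right to its left; 3 to 5: farther row.
- rack_cell1 (a point): cell 1 of the rack: centre of its pad's top, 9 mm above the bench and 42 mm below the rack's top, where the centre of a seated thing's base belongs; axes as the rack's. Cells 0 to 2: row nearer the robot, from its right to its left; 3 to 5: farther row.
- rack_cell2 (a point): cell 2 of the rack: centre of its pad's top, 9 mm above the bench and 42 mm below the rack's top, where the centre of a seated thing's base belongs; axes as the rack's. Cells 0 to 2: row nearer the robot, from its right to its left; 3 to 5: farther row.
- rack_cell3 (a point): cell 3 of the rack: centre of its pad's top, 9 mm above the bench and 42 mm below the rack's top, where the centre of a seated thing's base belongs; axes as the rack's. Cells 0 to 2: row nearer the robot, from its right to its left; 3 to 5: farther row.
- rack_cell4 (a point): cell 4 of the rack: centre of its pad's top, 9 mm above the bench and 42 mm below the rack's top, where the centre of a seated thing's base belongs; axes as the rack's. Cells 0 to 2: row nearer the robot, from its right to its left; 3 to 5: farther row.
- rack_cell5 (a point): cell 5 of the rack: centre of its pad's top, 9 mm above the bench and 42 mm below the rack's top, where the centre of a seated thing's base belongs; axes as the rack's. Cells 0 to 2: row nearer the robot, from its right to its left; 3 to 5: farther row.
- white_can: octagonal objective canister, 36 mm across flats (39 over corners), 64 mm tall, light grey with a white cap (top 20 mm, same width), 0.12 to 0.2 kg. Origin: centre of its base; z along its axis to the cap; flats face x, y and every 45 degrees between. Stands in a cell, 22 mm proud of the rack; leave alone.
- green_can: octagonal objective canister, 36 mm across flats (39 over corners), 64 mm tall, light grey with a green cap (top 20 mm, same width), 0.12 to 0.2 kg. Origin: centre of its base; z along its axis to the cap; flats face x, y and every 45 degrees between. Stands in a cell, 22 mm proud of the rack; leave alone.
- yellow_can: short canister of the same section, 46 mm tall, yellow cap; stands low in a rack cell, only 4 mm proud. Origin: centre of its base, z up. Leave alone.
- oil_bottle: amber bottle with a black cap, 33 mm across, 78 mm tall; stands in a cell, 36 mm proud. Origin: centre of its base, z up. Leave alone.
- black_mount: metal specimen in a round black resin mount, 30 mm across, 22 mm tall, on the bench, to the right or left of the rack. Origin: centre of its base. Leave alone.
- green_mount: metal specimen in a round dark green resin mount, 30 mm across, 22 mm tall, to the left of the rack. Origin: centre of its base. Leave alone.
- eyepiece: black microscope eyepiece standing on its barrel, 42 mm across, 44 mm tall, to the right of the rack. Origin: centre of its base. Leave alone.
- screwdriver: screwdriver, 150 mm, red handle 26 mm thick, lying behind the rack. Origin: middle, on the bench; x along it to the tip. Leave alone.
- lens_brush: brush, 130 mm long, 42 mm wide, 20 mm thick, lying at the left. Origin: middle, on the bench; x along it. Leave alone.
- scale_case: flat wooden case, 88 x 40 x 14 mm, lying at the back, left of the rack. Origin: centre of its underside. Leave alone.
Not all that is in view belongs to the job. What is shaped like the blue_can but purple or red is not meant.

How it is judged (in metres and radians):
On the way:
1. the blue-capped canister has been stood on the bench, cap up (within 0.1 rad), and let go (angle between blue_can's own z axis and vertical below 0.1 rad and height (world z) of blue_can below 0.004 m and linear speed of blue_can below 0.03 m/s and contact force between blue_can and the fingers below 0.1 N), for 0.2 s.
At the end, for the whole second after the job is handed in: Both the blue-capped and the orange-capped canister stand cap up (within 0.08 rad), each in a cell of the rack of its own, the centre of the base within 8 mm of the cell's centre and on the pad within 3 mm, at rest and released (((horizontal distance between blue_can and rack_cell0 below 0.008 m and z of blue_can in the frame of rack_cell0 between -0.003 and 0.003 m) or (horizontal distance between blue_can and rack_cell1 below 0.008 m and z of blue_can in the frame of rack_cell1 between -0.003 and 0.003 m) or (horizontal distance between blue_can and rack_cell2 below 0.008 m and z of blue_can in the frame of rack_cell2 between -0.003 and 0.003 m) or (horizontal distance between blue_can and rack_cell3 below 0.008 m and z of blue_can in the frame of rack_cell3 between -0.003 and 0.003 m) or (horizontal distance between blue_can and rack_cell4 below 0.008 m and z of blue_can in the frame of rack_cell4 between -0.003 and 0.003 m) or (horizontal distance between blue_can and rack_cell5 below 0.008 m and z of blue_can in the frame of rack_cell5 between -0.003 and 0.003 m)) and angle between each of blue_can, orange_can's own z axis and vertical below 0.08 rad and linear speed of each of blue_can, orange_can below 0.02 m/s and contact force between each of blue_can, orange_can and the fingers below 0.1 N and ((horizontal distance between orange_can and rack_cell0 below 0.008 m and z of orange_can in the frame of rack_cell0 between -0.003 and 0.003 m) or (horizontal distance between orange_can and rack_cell1 below 0.008 m and z of orange_can in the frame of rack_cell1 between -0.003 and 0.003 m) or (horizontal distance between orange_can and rack_cell2 below 0.008 m and z of orange_can in the frame of rack_cell2 between -0.003 and 0.003 m) or (horizontal distance between orange_can and rack_cell3 below 0.008 m and z of orange_can in the frame of rack_cell3 between -0.003 and 0.003 m) or (horizontal distance between orange_can and rack_cell4 below 0.008 m and z of orange_can in the frame of rack_cell4 between -0.003 and 0.003 m) or (horizontal distance between orange_can and rack_cell5 below 0.008 m and z of orange_can in the frame of rack_cell5 between -0.003 and 0.003 m))); the robot touches nothing.
It fails at once if the blue canister falls or is knocked free: it moves faster than 0.55 m/s (a drop of about 15 mm) without being held (linear speed of blue_can above 0.55 m/s and contact force between blue_can and the fingers below 0.05 N).
It fails at once if the orange canister falls or is knocked free: it moves faster than 0.55 m/s (a drop of about 15 mm) without being held (linear speed of orange_can above 0.55 m/s and contact force between orange_can and the fingers below 0.05 N).
It fails at once if a thing already in the rack (white, green or yellow canister, bottle) is moved more than 12 mm (lifted or swapped) (distance of any of white_can, green_can, yellow_can, oil_bottle from where it was at the start of the episode above 0.012 m).
It fails at once if a specimen, the eyepiece, screwdriver, brush or case on the bench is moved more than 20 mm (distance of any of black_mount, green_mount, eyepiece, screwdriver, lens_brush, scale_case from where it was at the start of the episode above 0.02 m).
It also fails if it takes over 59 s, if anything falls off the work surface, if the arm or the gripper's body presses on something with over 40 N, if the wrist force passes 120 N, or if a joint passes its speed limit or range.

### The arm

A 6-joint arm with a two-finger parallel gripper is mounted at the origin on the work surface. World frame = base frame: x ahead of the robot, y to its left, z up, the work surface at z = 0. Lengths are in mm, angles in rad, forces in N, time in s.
With the tool pointing down it reaches from about 400 to 925 mm from the base axis. Payload 12.5 kg.
Tool frame: the origin (TCP) lies between the finger pads; the fingertips stand env.tip_extent ahead of it and the grasp point (between the pads) lies 11 mm behind it (env.tip_extent is the distance from the TCP to the fingertips, in mm); z points along the fingers, y is the line along which they close (so a half turn about z gives the same grasp; the last joint's range is limited). The gripper opens to 95 mm and grips with 3 to 60 N. Pads are 20 mm wide; open, the fingers measure 119 mm over their backs; the gripper's body (75 mm by 180 mm) begins 59 mm behind the grasp point.
Start: joints at [-1.21, 0.491, 1.559, -0, 1.092, -0.106], TCP at [281.294, -558.14, 222.661] pointing down, gripper open.
Joint ranges: [-3.1, 3.1], [-0.84, 2.19], [0.05, 2.79], [-1.13, 4.28], [0.06, 2.93], [-2.69, 2.69]. Speed limits (rad/s): [2.22, 2.22, 2.79, 3.14, 3.14, 3.14].

### API

Orientations are given as [roll, pitch, yaw] about the fixed x, y, z axes, in that order (R = Rz(yaw) Ry(pitch) Rx(roll)).
In Python, from cell import env gives the robot as it stands.
- The arm moves only by the tool carry_out, never from a script. Its argument "motion" is a list of rows, each a list of 5 numbers: the shift along the tool's x, y, z in mm, then the turn about the tool's z in degrees, then the closure, from 0 (fully open) to 1 (shut). A call has 1 to 12 rows; each row shifts and turns the commanded pose from where the row before left it, along the tool's axes as they then stand; what a row does not reach is not made up. A row lasts 1/10 s, in which the tool goes at most 50 mm and 8.59 degrees, less where a joint would pass 70% of its speed; a pose out of reach is approached as far as the arm can. A call with a gripper value outside its range is refused whole. The fingers move at their own pace and stop on an object; the grip force is fixed at half the most. Time passes only in rows, so rows that do not move let the fingers close. It gives the time, the measured TCP pose, the force, the opening and the grip force at its end, in the units of the state.
- env.state(): the state, without advancing time (a new reading comes with each control period).
- env.read_camera(name): name is "scene" or "top" or "wrist"; returns a dict with "color" (420x560x3 uint8, red, green, blue), "K" (3x3 intrinsics, pixels), "R" (3x3) and "t" (3): a world point X has camera coordinates R X + t; the wrist camera has in their place "hand_eye" (4x4, takes a point from camera to tool coordinates, whose origin is the TCP and whose axes are the flange's). Camera axes: x right, y down, z forward; pixel columns grow to the right and rows downward; lengths in mm; the calibration is good to about 2 mm. The wrist camera is an equidistant fisheye: a pixel r from the principal point sees the ray r / f radians off the axis. A picture is of the moment at which its call begins: read the wrist's pose just before it. There is no depth.
- env.job_done(): hands the job in; it is judged then, once.
The state is a dict: "t": time; "joints": joint angles; "qvel": joint speeds; "tau": joint torques, N m; "eef_pos": TCP position; "tcp_rot": TCP orientation; "ft_force": force on the tool from outside, world axes, zero at the start; "moment": the same for the moment, N m; "opening": opening from 0.0 (shut) to 1.0 (fully open); "grip_force": force on a finger pad.
Only numpy, scipy, OpenCV 4.12 (cv2) and the standard library are available. Lean on these libraries where they do the work, as an engineer would, in place of code of your own. Each camera call takes 0.05 s, during which the arm holds its last target. There are 200 camera calls.

## Working session

There is one attempt and no reset: what is moved stays moved. The work goes in short steps, Python scripts to look and compute and a tool call to move; the robot and the scene stay as the last step left them, time stands still between calls to the robot, and variables do not carry over. Pictures are saved under pics/ and viewed, at most 10 in all, crops included, and the job is handed in when it is done.

Besides the shell and the picture viewer there is one more tool, called after ">>>" as name(argument=value, ...), one argument or row to a line, values as JSON. carry_out: Moves the arm, as the interface text tells. Its arguments: {"type":"object","properties":{"motion":{"type":"array"}},"required":["motion"]}

```bash
mkdir -p pics; ls; cat > h.py <<'E'
import numpy as np, cv2
from cell import env
def save(cam,name):
    d=env.read_camera(cam); cv2.imwrite('pics/'+name,d['color'][:,:,::-1]); return d
def ray2z(d,u,v,z):
    K,R,t=map(np.array,(d['K'],d['R'],d['t'])); r=R.T@np.linalg.solve(K,[u,v,1.]); c=-R.T@t
    return c+r*(z-c[2])/r[2]
def proj(d,X):
    p=np.array(d['K'])@(np.array(d['R'])@np.array(X,float)+np.array(d['t'])); return p[:2]/p[2]
E
python3 - <<'E'
from h import *
import pickle
s=env.state(); print({k:np.round(v,3) for k,v in s.items()}, env.tip_extent)
D={}
for c in('top','scene'):
    D[c]=save(c,c+'0.png'); d=D[c]; print(c,np.round(d['K'],1).tolist(),np.round(-np.array(d['R']).T@np.array(d['t'])))
pickle.dump(D,open('d0.pkl','wb'))
E
```

```text
pics
{'t': np.float64(0.0), 'joints': array([-1.21 ,  0.492,  1.559, -0.   ,  1.092, -0.106]), 'qvel': array([-0.   , -0.   , -0.   ,  0.001, -0.001, -0.001]), 'tau': array([-2.0000e-03, -6.1266e+01, -2.5818e+01,  6.9000e-02,  4.8000e-02,
       -0.0000e+00]), 'eef_pos': array([ 281.217, -557.901,  222.053]), 'tcp_rot': array([-3.14 , -0.   ,  0.467]), 'ft_force': array([-1.118,  0.847, -0.499]), 'moment': array([ 0.004, -0.002, -0.04 ]), 'grip_force': np.float64(0.0), 'opening': np.float64(0.999)} 8.0
top [[407.1, 0.0, 278.2], [0.0, 407.1, 205.8], [0.0, 0.0, 1.0]] [ 484.   41. 1160.]
scene [[418.6, 0.0, 284.2], [0.0, 418.6, 212.2], [0.0, 0.0, 1.0]] [1221.  108.  827.]
```

View pics/top0.png

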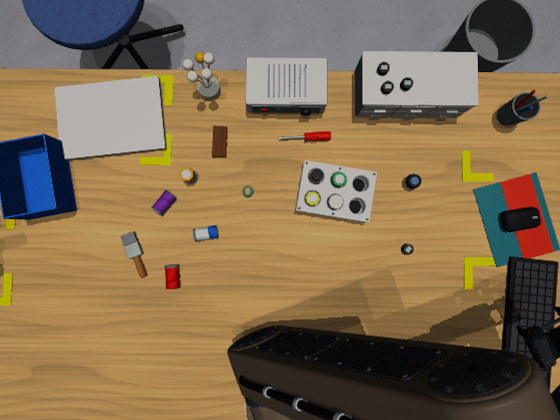

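View pics/scene0.png

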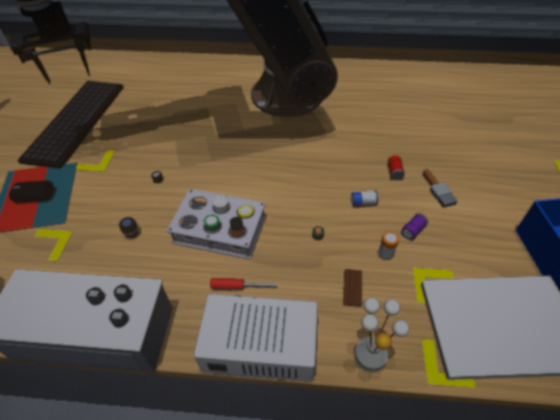

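The top view shows the rack at about (337,191). Its near row is empty at (357,206), white at (336,202) and yellow at (313,199). Its far row is empty at (359,184), green at (339,179) and the bottle at (317,175). So cells 0 and 3 look empty. Blue lies at (205,233) with its cap to the right, and orange stands at (188,175). Purple (164,203) and red (172,277) are distractors.

```bash
python3 - <<'E'
from h import *
import pickle
D=pickle.load(open('d0.pkl','rb')); a=D['top']['color'][:,:,::-1]
A=cv2.resize(a[150:240,285:390],None,fx=7,fy=7,interpolation=cv2.INTER_CUBIC)[:,:400*2]
B=cv2.resize(a[160:255,175:235],None,fx=6,fy=6,interpolation=cv2.INTER_CUBIC)
cv2.imwrite('pics/rack.png',A); 
hsv=cv2.cvtColor(a,cv2.COLOR_BGR2HSV)
d=D['top']; ds=D['scene']
def blob(d,lo,hi,roi):
    h=cv2.cvtColor(d['color'],cv2.COLOR_RGB2HSV); m=cv2.inRange(h,np.array(lo),np.array(hi)); k=np.zeros_like(m); x0,x1,y0,y1=roi; k[y0:y1,x0:x1]=m[y0:y1,x0:x1]
    p=np.argwhere(k)[:,::-1].astype(np.float32); return p
# blue cap & body, orange
for n,lo,hi,roi in [('bluecap',(95,120,60),(130,255,255),(190,225,220,250)),('body',(0,0,130),(179,50,255),(185,222,220,248)),('orange',(5,120,120),(28,255,255),(180,197,166,184)),('obody',(0,0,100),(179,60,255),(180,197,166,186))]:
    p=blob(d,lo,hi,roi); c=p.mean(0); print(n,len(p),c,p.min(0),p.max(0),cv2.minAreaRect(p), ray2z(d,*c,18).round(1), ray2z(d,*c,64).round(1))
# rack top plate silhouette
p=blob(d,(0,0,150),(179,45,255),(290,385,155,228)); r=cv2.minAreaRect(p); print('rack',r); b=cv2.boxPoints(r); print([ray2z(d,*q,51).round(1).tolist() for q in b], ray2z(d,*r[0],51).round(1))
E
```

```text
bluecap 93 [212.31183 231.63441] [208. 226.] [217. 238.] ((212.31175231933594, 231.6529083251953), (12.039641380310059, 7.701031684875488), 77.47119140625) [478.4 220.6  18. ] [478.6 213.4  64. ]
body 138 [201.69565 232.94203] [195. 227.] [208. 238.] ((201.61537170410156, 233.07691955566406), (11.374736785888672, 12.551432609558105), 78.69007110595703) [474.5 250.2  18. ] [474.9 241.8  64. ]
orange 152 [187.01315 172.73685] [180. 166.] [196. 183.] ((188.0, 174.5), (17.0, 16.0), 90.0) [643.7 294.7  18. ] [637.3 284.5  64. ]
obody 61 [185.88524 173.65573] [182. 170.] [190. 178.] ((186.0, 174.0), (8.0, 8.0), 90.0) [641.1 297.8  18. ] [634.7 287.5  64. ]
rack ((336.39190673828125, 190.6486358642578), (73.65074157714844, 50.47048568725586), 9.462322235107422)
[[540.4, -11.4, 51.0], [677.5, -33.6, 51.0], [645.5, -233.2, 51.0], [508.8, -209.5, 51.0]] [ 592.8 -122.    51. ]
```

View pics/rack.png

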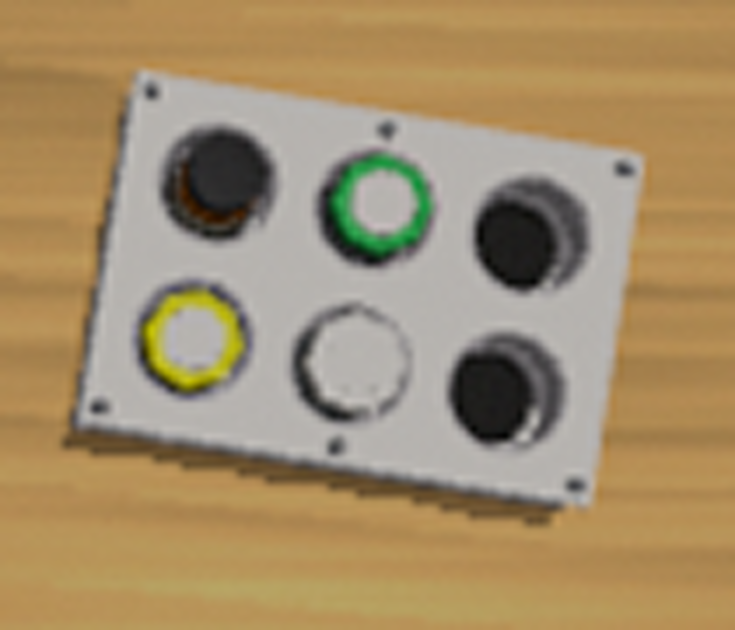

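Cells 0 and 3 are empty: black pads show at crop (507,390) and (532,235). Rack yaw is about -0.16, centred at about (593,-122). The tool can only yaw, so my plan for blue is to pinch it lightly at the cap end and raise it. Its base should then swing down and trail along the bench.

```bash
cat >> h.py <<'E'
def plan(start,goal,n):
    "rows in tool axes from (x,y,z,yaw deg) to goal in n rows"
    S,G=np.array(start,float),np.array(goal,float); st=(G-S)/n; out=[]
    P=S.copy()
    for i in range(n):
        T=S+st*(i+1); d=T-P; a=np.radians(P[3]); c,s=np.cos(a),np.sin(a)
        row=[round(c*d[0]+s*d[1],1),round(s*d[0]-c*d[1],1),round(-d[2],1),round(-d[3],2)]
        P=T; out.append(row)
    return out
def pose():
    s=env.state(); return [*s['eef_pos'],np.degrees(s['tcp_rot'][2])]
def show(start,goal,n):
    for r in plan(start,goal,n): print(r)
E
python3 - <<'E'
from h import *
p=pose(); print(np.round(p,1)); show(p,[470,-180,222,97],11); print(); show([470,-180,222,97],[480,215,222,97],10)
E
```

```text
[ 281.2 -557.9  222.1   26.7]
[np.float64(30.8), np.float64(-23.0), np.float64(0.0), np.float64(-6.39)]
[np.float64(33.2), np.float64(-19.4), np.float64(0.0), np.float64(-6.39)]
[np.float64(35.1), np.float64(-15.6), np.float64(0.0), np.float64(-6.39)]
[np.float64(36.6), np.float64(-11.6), np.float64(0.0), np.float64(-6.39)]
[np.float64(37.7), np.float64(-7.4), np.float64(0.0), np.float64(-6.39)]
[np.float64(38.3), np.float64(-3.2), np.float64(0.0), np.float64(-6.39)]
[np.float64(38.4), np.float64(1.1), np.float64(0.0), np.float64(-6.39)]
[np.float64(38.0), np.float64(5.3), np.float64(0.0), np.float64(-6.39)]
[np.float64(37.2), np.float64(9.5), np.float64(0.0), np.float64(-6.39)]
[np.float64(35.9), np.float64(13.6), np.float64(0.0), np.float64(-6.39)]
[np.float64(34.2), np.float64(17.5), np.float64(0.0), np.float64(-6.39)]

[np.float64(39.1), np.float64(5.8), np.float64(-0.0), np.float64(-0.0)]
[np.float64(39.1), np.float64(5.8), np.float64(-0.0), np.float64(-0.0)]
[np.float64(39.1), np.float64(5.8), np.float64(-0.0), np.float64(-0.0)]
[np.float64(39.1), np.float64(5.8), np.float64(-0.0), np.float64(-0.0)]
[np.float64(39.1), np.float64(5.8), np.float64(-0.0), np.float64(-0.0)]
[np.float64(39.1), np.float64(5.8), np.float64(-0.0), np.float64(-0.0)]
[np.float64(39.1), np.float64(5.8), np.float64(-0.0), np.float64(-0.0)]
[np.float64(39.1), np.float64(5.8), np.float64(-0.0), np.float64(-0.0)]
[np.float64(39.1), np.float64(5.8), np.float64(-0.0), np.float64(-0.0)]
[np.float64(39.1), np.float64(5.8), np.float64(-0.0), np.float64(-0.0)]
```

>>> carry_out(
  motion=[
    [31,-23,0,-6.4,0],
    [33,-19,0,-6.4,0],
    [35,-16,0,-6.4,0],
    [37,-12,0,-6.4,0],
    [38,-7,0,-6.4,0],
    [38,-3,0,-6.4,0],
    [38,1,0,-6.4,0],
    [38,5,0,-6.4,0],
    [37,10,0,-6.4,0],
    [36,14,0,-6.4,0],
    [34,17,0,-6.4,0],
    [0,0,0,0,0],
  ],
)

```text
t: 1.3
eef_pos: [470.8, -177.2, 222.5]
tcp_rot: [-3.141, -0.001, 1.703]
ft_force: [-1.6, -0.2, -0.9]
opening: 1.001
grip_force: 0.0
```

>>> carry_out(
  motion=[
    [39,6,0,0,0],
    [39,6,0,0,0],
    [39,6,0,0,0],
    [39,6,0,0,0],
    [39,6,0,0,0],
    [39,6,0,0,0],
    [39,6,0,0,0],
    [39,6,0,0,0],
    [39,6,0,0,0],
    [39,6,0,0,0],
    [0,0,0,0,0],
    [0,0,0,0,0],
  ],
)

```text
t: 2.5
eef_pos: [480.6, 214.0, 222.2]
tcp_rot: [-3.141, 0.0, 1.696]
ft_force: [-0.0, -0.3, 0.5]
opening: 1.0
grip_force: 0.0
```

```bash
cat >> h.py <<'E'
from scipy.spatial.transform import Rotation as Ro
def wrist(name=None):
    s=env.state(); d=env.read_camera('wrist')
    if name: cv2.imwrite('pics/'+name,d['color'][:,:,::-1])
    T=np.eye(4); T[:3,:3]=Ro.from_euler('xyz',s['tcp_rot']).as_matrix(); T[:3,3]=s['eef_pos']
    d['T']=T@np.array(d['hand_eye']); return d
def wray(d,u,v,z):
    K=np.array(d['K']); x=(u-K[0,2])/K[0,0]; y=(v-K[1,2])/K[1,1]; r=np.hypot(x,y)
    k=np.sin(r)/max(r,1e-9); ray=d['T'][:3,:3]@np.array([x*k,y*k,np.cos(r)]); c=d['T'][:3,3]
    return c+ray*(z-c[2])/ray[2]
E
python3 - <<'E'
from h import *
import pickle
print(np.round(pose(),1)); d=wrist('w1.png'); pickle.dump(d,open('w1.pkl','wb')); print(np.round(d['K'],1).tolist(),np.round(d['T'],2).tolist())
E
```

```text
[480.6 214.  222.2  97.2]
[[325.2, 0.0, 278.8], [0.0, 325.2, 212.1], [0.0, 0.0, 1.0]] [[0.99, 0.12, 0.03, 470.02], [0.13, -0.95, -0.27, 289.44], [-0.0, 0.27, -0.96, 383.92], [0.0, 0.0, 0.0, 1.0]]
```

View pics/w1.png

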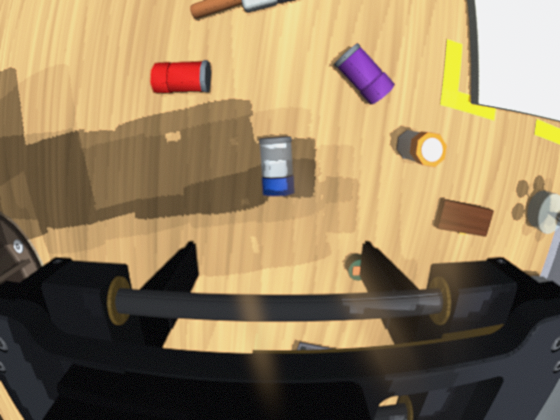

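The wrist view shows blue at (277,166) with its cap toward the gripper (lower edge at row 196), and orange's cap top at (431,149). I'll fit cap models to both.

```bash
cat >> h.py <<'E'
from scipy.optimize import minimize
def wproj(d,X):
    T=np.linalg.inv(d['T']); c=np.atleast_2d(X)@T[:3,:3].T+T[:3,3]; n=np.hypot(c[:,0],c[:,1]); th=np.arctan2(n,c[:,2])
    K=np.array(d['K']); return np.c_[K[0,0]*th*c[:,0]/n+K[0,2],K[1,1]*th*c[:,1]/n+K[1,2]]
def colhull(d,lo,hi,roi,S=8):
    h=cv2.cvtColor(d['color'],cv2.COLOR_RGB2HSV); x0,x1,y0,y1=roi
    m=cv2.inRange(h,np.array(lo),np.array(hi))[y0:y1,x0:x1]
    n,l,st,_=cv2.connectedComponentsWithStats(m); k=1+st[1:,4].argmax(); m=(l==k).astype(np.uint8)
    M=cv2.resize(m*255,None,fx=S,fy=S,interpolation=cv2.INTER_LINEAR)>127
    p=np.argwhere(M)[:,::-1].astype(np.int32); H=np.zeros(M.shape,np.uint8); cv2.fillConvexPoly(H,cv2.convexHull(p),1); return H
OCT=np.array([[19.48*np.cos(a),19.48*np.sin(a)] for a in np.pi/8+np.arange(8)*np.pi/4])
def octcap(z0,z1): return np.vstack([np.c_[OCT,np.full(8,z)] for z in(z0,z1)])
def fit(H,roi,model,pr,x0,S=8):
    def cost(q):
        p=(pr(model(q))-[roi[0],roi[2]]+.5)*S; G=np.zeros_like(H); cv2.fillConvexPoly(G,cv2.convexHull(p.astype(np.int32)),1)
        return 1-(G&H).sum()/(G|H).sum()
    r=minimize(cost,x0,method='Nelder-Mead',options=dict(initial_simplex=np.array(x0)+np.vstack([np.zeros(len(x0)),np.diag([8,8,.15][:len(x0)])]),xatol=.02,fatol=1e-5)); return r.x.round(3),1-r.fun
BL=((100,120,50),(130,255,255)); OR=((6,130,100),(24,255,255))
def lying(q): # base centre x,y, axis angle
    L=octcap(44,64); a=q[2]; u=np.array([np.cos(a),np.sin(a),0]); v=np.array([-np.sin(a),np.cos(a),0])
    return np.array([q[0],q[1],18])+L[:,2:]*u+L[:,:1]*v+L[:,1:2]*np.array([0,0,1])
def standing(z=0):
    def f(q):
        a=q[2] if len(q)>2 else 0; c,s=np.cos(a),np.sin(a); L=octcap(44,64); return np.c_[q[0]+L[:,0]*c-L[:,1]*s,q[1]+L[:,0]*s+L[:,1]*c,L[:,2]+z]
    return f
E
python3 - <<'E'
from h import *
import pickle
d=pickle.load(open('w1.pkl','rb')); D=pickle.load(open('d0.pkl','rb'))['top']
T=lambda X:np.array([proj(D,x) for x in X]); W=lambda X:wproj(d,X)
roi=(250,305,130,210); print('blue w',fit(colhull(d,*BL,roi),roi,lying,W,[474,268,-1.45]))
roi=(195,225,218,248); print('blue t',fit(colhull(D,*BL,roi),roi,lying,T,[474,268,-1.45]))
roi=(395,455,120,180); print('or w',fit(colhull(d,*OR,roi),roi,standing(),W,[635,285,0.1]))
roi=(174,204,160,190); print('or t',fit(colhull(D,*OR,roi),roi,standing(),T,[635,285,0.1]))
for uv in[(356,205),(360.6,183.2)]: print(ray2z(D,*uv,51).round(1))
E
```

```text
blue w (array([464.187, 273.26 ,  -1.339]), np.float64(0.5862183386793496))
blue t (array([466.268, 272.675,  -1.349]), np.float64(0.8893530997304582))
or w (array([6.33783e+02, 2.89011e+02, 1.31000e-01]), np.float64(0.9581909134918656))
or t (array([6.32654e+02, 3.02506e+02, 6.70000e-02]), np.float64(0.19390624999999995))
[ 553.8 -175.5   51. ]
[ 613.8 -188.4   51. ]
```

```bash
python3 - <<'E'
from h import *
import pickle
d=pickle.load(open('w1.pkl','rb')); D=pickle.load(open('d0.pkl','rb'))['top']
T=lambda X:np.array([proj(D,x) for x in X]); W=lambda X:wproj(d,X)
h=cv2.cvtColor(d['color'],cv2.COLOR_RGB2HSV); print([tuple(int(v) for v in h[r,277]) for r in range(130,202,3)])
for lo in [((100,90,20),(135,255,255)),((95,60,20),(140,255,255))]:
    roi=(250,305,130,210); H=colhull(d,*lo,roi); ys,xs=np.nonzero(H); print(xs.min()/8+250,xs.max()/8+250,ys.min()/8+130,ys.max()/8+130); print('blue w',fit(H,roi,lying,W,[474,268,-1.45]))
for u,v,z in[(277,196,36),(277,196,0),(277,136,0),(277,136,36),(277,174,36)]: print(u,v,z,wray(d,u,v,z).round(1))
E
```

```text
[(18, 107, 229), (19, 109, 230), (17, 98, 127), (105, 14, 146), (105, 14, 148), (96, 5, 240), (100, 9, 174), (105, 10, 157), (100, 10, 159), (100, 10, 157), (103, 10, 179), (98, 9, 229), (100, 14, 224), (99, 15, 224), (99, 15, 222), (103, 18, 221), (114, 137, 121), (111, 184, 197), (111, 188, 201), (110, 191, 203), (111, 191, 174), (111, 195, 102), (12, 71, 143), (18, 115, 198)]
262.0 289.875 178.0 194.875
blue w (array([472.966, 273.431,  -1.554]), np.float64(0.6333575661445597))
262.0 292.875 177.0 195.875
blue w (array([469.028, 272.947,  -1.435]), np.float64(0.7891096329362887))
277 196 36 [478.  209.9  36. ]
277 196 0 [478.8 201.7   0. ]
277 136 0 [469.7 273.4   0. ]
277 136 36 [469.7 274.9  36. ]
277 174 36 [474.9 234.2  36. ]
```

>>> carry_out(
  motion=[
    [2,-4,8,0,0],
    [0,0,40,0,0],
    [0,0,40,0,0.3],
    [0,0,40,0,0.4],
    [0,0,30,0,0.5],
    [0,0,30,0,0.5],
    [0,0,20,0,0.55],
    [0,0,0,0,0.58],
    [0,0,0,0,0.6],
    [0,0,0,0,0.6],
  ],
)

```text
t: 3.55
eef_pos: [477.1, 215.2, 15.7]
tcp_rot: [3.14, -0.0, 1.695]
ft_force: [0.5, -0.5, -0.4]
opening: 0.417
grip_force: 0.2
```

>>> carry_out(
  motion=[
    [0,0,0,0,0.615],
    [0,0,0,0,0.62],
    [0,0,0,0,0.625],
    [0,0,0,0,0.625],
  ],
)

```text
t: 3.95
eef_pos: [477.1, 215.5, 15.4]
tcp_rot: [3.14, -0.0, 1.696]
ft_force: [-0.2, -1.2, 6.9]
opening: 0.381
grip_force: 18.0
```

>>> carry_out(
  motion=[
    [0,0,0,0,0.621],
    [0,0,0,0,0.621],
  ],
)

```text
t: 4.15
eef_pos: [477.0, 215.6, 15.4]
tcp_rot: [3.14, -0.0, 1.696]
ft_force: [0.3, -0.3, 6.7]
opening: 0.382
grip_force: 4.4
```

>>> carry_out(
  motion=[
    [0,0,0,0,0.6195],
    [0,0,0,0,0.6195],
  ],
)

```text
t: 4.35
eef_pos: [476.7, 215.5, 14.9]
tcp_rot: [3.141, -0.0, 1.696]
ft_force: [0.2, 0.6, -1.0]
opening: 0.381
grip_force: 0.3
```

Grip force can be set through the closure (0.621 gives about 4 N). Now I'll start the arc slowly.

>>> carry_out(
  motion=[
    [0,0,0,0,0.621],
    [0,0,0,0,0.621],
    [1.5,0,-3.7,0,0.621],
    [1.5,0,-3.7,0,0.621],
    [2,0,-3.5,0,0.621],
    [2,0,-3.5,0,0.621],
    [2,0,-3.2,0,0.621],
    [2.5,0,-3.2,0,0.621],
    [0,0,0,0,0.621],
  ],
)

```text
t: 5.25
eef_pos: [475.4, 227.3, 35.9]
tcp_rot: [3.141, -0.0, 1.696]
ft_force: [0.0, 0.6, 0.5]
opening: 0.381
grip_force: 0.0
```

```bash
python3 - <<'E'
from h import *
d=wrist(); a=d['color'][100:330,180:400]; s=save('scene','s1.png')['color'][150:250,310:430]
A=cv2.resize(a,None,fx=2,fy=2); B=cv2.resize(s,None,fx=3,fy=3,interpolation=cv2.INTER_CUBIC)
C=np.zeros((460,800,3),np.uint8); C[:,:440]=A; C[:300,440:800]=B; cv2.imwrite('pics/c1.png',C[:,:,::-1])
E
```

```text
(no output)
```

View pics/c1.png

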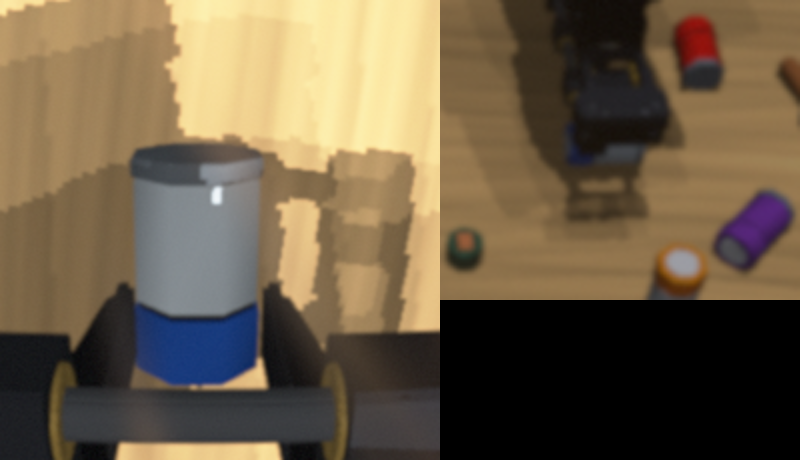

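The grip slipped off at 0 N. The can is still lying with its cap at about (278,291) in the wrist frame, between the raised fingers. I'll measure it, go back and grip a little harder.

```bash
python3 - <<'E'
from h import *
d=wrist(); print(np.round(pose(),1))
for u,v,z in[(278,291,36),(278,291,18),(278,171.5,0),(246,186,18),(311,186,18),(248,280,18),(308,280,18)]: print(u,v,z,wray(d,u,v,z).round(1))
E
```

```text
[475.1 226.9  35.4  97.2]
278 291 36 [475.6 211.2  36. ]
278 291 18 [476.9 201.1  18. ]
278 171.5 0 [467.8 272.7   0. ]
246 186 18 [450.7 265.   18. ]
311 186 18 [487.  269.6  18. ]
248 280 18 [457.4 206.4  18. ]
308 280 18 [494.3 211.1  18. ]
```

>>> carry_out(
  motion=[
    [0,0,0,0,0.57],
    [-5,0,0,0,0.57],
    [-6,0,0,0,0.57],
    [0,0,7,0,0.57],
    [0,0,8,0,0.57],
    [0,0,7,0,0.58],
    [0,0,0,0,0.61],
    [0,0,0,0,0.623],
    [0,0,0,0,0.624],
    [0,0,0,0,0.624],
  ],
)

```text
t: 6.4
eef_pos: [476.6, 216.0, 13.5]
tcp_rot: [3.141, 0.0, 1.696]
ft_force: [0.7, -0.5, -1.6]
opening: 0.379
grip_force: 12.0
```

>>> carry_out(
  motion=[
    [1.5,0,-3.7,0,0.624],
    [1.5,0,-3.7,0,0.624],
    [2,0,-3.5,0,0.624],
    [2,0,-3.5,0,0.624],
    [2,0,-3.2,0,0.624],
    [2.5,0,-3.2,0,0.624],
    [0,0,0,0,0.624],
  ],
)

```text
t: 7.1
eef_pos: [475.2, 227.7, 34.6]
tcp_rot: [3.141, -0.0, 1.696]
ft_force: [0.3, 0.2, -2.1]
opening: 0.376
grip_force: 12.3
```

```bash
python3 - <<'E'
from h import *
s=env.state();print(s['grip_force'],s['ft_force'])
d=wrist(); A=cv2.resize(d['color'][100:330,180:400],None,fx=2,fy=2); cv2.imwrite('pics/c2.png',A[:,:,::-1])
E
```

```text
12.260717010794906 [ 0.30978131  0.240917   -2.1068052 ]
```

View pics/c2.png

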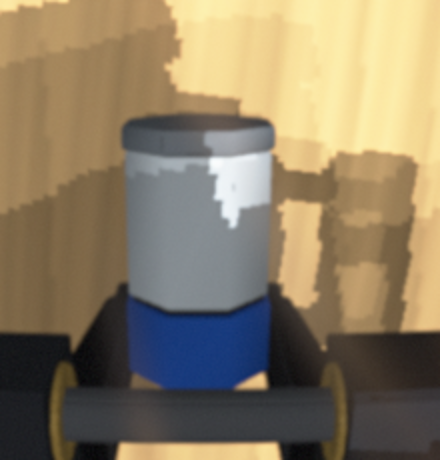

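The whole can was lifted level at 12 N, with its bottom about 20 mm up. I'll lower it to about 8 mm and loosen in small steps so the base swings down.

>>> carry_out(
  motion=[
    [0,0,4,0,0.624],
    [0,0,4,0,0.624],
    [0,0,4,0,0.624],
    [0,0,0,0,0.623],
    [0,0,0,0,0.6225],
    [0,0,0,0,0.622],
    [0,0,0,0,0.622],
  ],
)

```text
t: 7.85
eef_pos: [475.2, 227.4, 22.3]
tcp_rot: [3.141, 0.0, 1.696]
ft_force: [-0.6, -0.1, -1.3]
opening: 0.377
grip_force: 2.8
```

```bash
cat >> h.py <<'E'
def canrows(d):
    "rows along column 278: base rim top row, grey/blue seam, cap end"
    h=cv2.cvtColor(d['color'],cv2.COLOR_RGB2HSV).astype(int)
    c=h[:,272:284]; blue=((c[:,:,0]>100)&(c[:,:,0]<130)&(c[:,:,1]>90)).mean(1)>.5; grey=((c[:,:,1]<60)).mean(1)>.5
    b=np.where(blue[100:300])[0]+100; g=np.where(grey[100:260])[0]+100
    # widths at seam
    return (g.min() if len(g) else None),(g.max() if len(g) else None),(b.min() if len(b) else None),(b.max() if len(b) else None)
E
python3 - <<'E'
from h import *
s=env.state();print(s['grip_force'],s['ft_force'],pose()); d=wrist(); print(canrows(d))
h=np.array([200,150,100]);
E
```

```text
2.7660489911613695 [-0.56465647 -0.0642499  -1.27612914] [np.float64(475.15075374174285), np.float64(227.37919722341533), np.float64(22.324007834781995), np.float64(97.14623106734035)]
(np.int64(159), np.int64(249), np.int64(250), np.int64(290))
```

```bash
cat >> h.py <<'E'
def predrows(d,th,a=57.3,dz=4.5):
    p=pose(); y=np.radians(p[3]); u=np.array([np.cos(y),np.sin(y),0]); z=np.array([0,0,1.]); P=np.array(p[:3])+[0,0,dz]
    ax=-np.cos(th)*u+np.sin(th)*z   # base->cap
    up=np.sin(th)*u+np.cos(th)*z    # top-flat normal
    B=P-a*ax
    f=lambda t,h: wproj(d,B+t*ax+h*up)[0,1].round(1)
    return f(0,-18),f(0,18),f(44,18),f(64,18)
E
python3 - <<'E'
from h import *
d=wrist(); print(canrows(d))
for t in(0,5,10,20,30,45,60,75,90): print(t,predrows(d,np.radians(t)))
E
```

```text
(np.int64(159), np.int64(249), np.int64(250), np.int64(290))
0 (np.float64(157.5), np.float64(166.4), np.float64(260.5), np.float64(297.2))
5 (np.float64(159.7), np.float64(161.9), np.float64(256.5), np.float64(295.0))
10 (np.float64(162.6), np.float64(158.6), np.float64(252.6), np.float64(292.5))
20 (np.float64(170.1), np.float64(155.4), np.float64(245.5), np.float64(286.8))
30 (np.float64(179.4), np.float64(156.0), np.float64(239.3), np.float64(280.5))
45 (np.float64(196.1), np.float64(162.7), np.float64(232.4), np.float64(270.2))
60 (np.float64(215.1), np.float64(174.7), np.float64(228.5), np.float64(259.8))
75 (np.float64(235.7), np.float64(190.4), np.float64(227.6), np.float64(250.3))
90 (np.float64(257.2), np.float64(208.7), np.float64(229.5), np.float64(242.5))
```

The base has swung down about 10° and touches the bench. I'll continue along the arc at this light grip.

>>> carry_out(
  motion=[
    [2,0,-3.6,0,0.622],
    [2.3,0,-3.5,0,0.622],
    [2.6,0,-3.4,0,0.622],
    [0,0,0,0,0.622],
  ],
)

```text
t: 8.35
eef_pos: [474.4, 234.7, 33.3]
tcp_rot: [3.141, -0.0, 1.696]
ft_force: [-0.5, -0.5, -1.0]
opening: 0.377
grip_force: 2.8
```

```bash
cat >> h.py <<'E'
def tilt():
    s=env.state(); d=wrist(); r=canrows(d); best=min(np.arange(-5,100,1.),key=lambda t:(predrows(d,np.radians(t))[2]-r[2])**2+(predrows(d,np.radians(t))[3]-r[3])**2)
    t=np.radians(best); print('grip',round(float(s['grip_force']),2),'fz',np.round(s['ft_force'],1),np.round(pose(),1),r,'tilt',best,'pred',predrows(d,t),'base edge z',round(pose()[2]+4.5-57.3*np.sin(t)-18*np.cos(t),1)); return d
E
python3 -c "
from h import *
tilt()"
```

```text
grip 2.8 fz [-0.5 -0.5 -1. ] [474.4 234.5  33.1  97.2] (np.int64(155), np.int64(241), np.int64(243), np.int64(283)) tilt 25.0 pred (np.float64(174.8), np.float64(155.5), np.float64(242.4), np.float64(283.8)) base edge z -2.9
```

>>> carry_out(
  motion=[
    [2.7,0,-3.1,0,0.622],
    [3,0,-3,0,0.622],
    [3.2,0,-2.7,0,0.622],
    [3.3,0,-2.5,0,0.622],
    [3.5,0,-2.2,0,0.622],
    [3.6,0,-2,0,0.622],
    [0,0,0,0,0.622],
  ],
)

```text
t: 9.1
eef_pos: [471.9, 253.9, 48.5]
tcp_rot: [3.141, -0.0, 1.696]
ft_force: [0.4, 0.1, 0.7]
opening: 0.378
grip_force: 2.9
```

```bash
python3 -c "
from h import *
tilt()"
```

```text
grip 2.85 fz [0.4 0.1 0.7] [471.9 253.7  48.4  97.2] (np.int64(163), np.int64(232), np.int64(233), np.int64(273)) tilt 42.0 pred (np.float64(192.8), np.float64(161.2), np.float64(233.8), np.float64(272.5)) base edge z 1.2
```

>>> carry_out(
  motion=[
    [3.7,0,-1.9,0,0.622],
    [3.9,0,-1.5,0,0.622],
    [4,0,-1.3,0,0.622],
    [4.1,0,-1,0,0.622],
    [4.2,0,-0.7,0,0.622],
    [0,0,0,0,0.622],
  ],
)

```text
t: 9.75
eef_pos: [469.3, 273.7, 54.7]
tcp_rot: [3.141, -0.0, 1.696]
ft_force: [0.4, -0.2, 1.5]
opening: 0.382
grip_force: 2.9
```

```bash
python3 -c "
from h import *
tilt()"
```

```text
grip 2.9 fz [ 0.4 -0.2  1.5] [469.4 273.5  54.7  97.2] (np.int64(180), np.int64(229), np.int64(231), np.int64(265)) tilt 53.0 pred (np.float64(206.3), np.float64(168.9), np.float64(230.3), np.float64(265.0)) base edge z 2.6
```

>>> carry_out(
  motion=[
    [4.2,0,0.6,0,0.622],
    [4.2,0,0.6,0,0.622],
    [4.2,0,0.2,0,0.622],
    [4.2,0,0,0,0.622],
    [0,0,0,0,0.622],
  ],
)

```text
t: 10.3
eef_pos: [467.1, 290.3, 52.9]
tcp_rot: [-3.141, 0.0, 1.696]
ft_force: [-0.7, 0.5, -0.2]
opening: 0.38
grip_force: 3.0
```

```bash
python3 -c "
from h import *
tilt()"
```

```text
grip 2.98 fz [-0.7  0.5 -0.2] [467.1 290.1  52.9  97.2] (np.int64(198), np.int64(230), np.int64(232), np.int64(259)) tilt 61.0 pred (np.float64(216.8), np.float64(176.0), np.float64(228.8), np.float64(259.6)) base edge z -1.4
```

```bash
python3 - <<'E'
from h import *
d=wrist(); a=d['color'][100:330,180:400]; s=env.read_camera('scene')['color'][130:250,300:420]
A=cv2.resize(a,None,fx=2,fy=2); B=cv2.resize(s,None,fx=3,fy=3,interpolation=cv2.INTER_CUBIC)
C=np.zeros((460,800,3),np.uint8); C[:,:440]=A; C[:360,440:800]=B; cv2.imwrite('pics/c3.png',C[:,:,::-1])
E
```

```text
(no output)
```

View pics/c3.png

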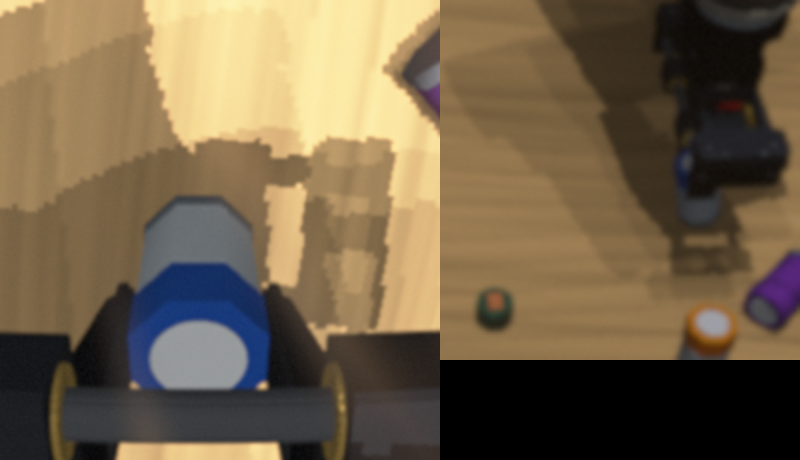

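It is now about 73° upright, with the cap's top face visible at (279,278) in the wrist frame. I'll finish the arc.

>>> carry_out(
  motion=[
    [3.7,0,0.2,0,0.622],
    [3.7,0,0.4,0,0.622],
    [3.7,0,0.7,0,0.622],
    [3.7,0,1,0,0.622],
    [0,0,0,0,0.622],
  ],
)

```text
t: 10.95
eef_pos: [465.4, 305.0, 50.8]
tcp_rot: [3.141, -0.0, 1.696]
ft_force: [0.6, 0.3, -1.2]
opening: 0.377
grip_force: 3.0
```

```bash
python3 - <<'E'
from h import *
d=tilt(); a=d['color'][100:330,180:400]; s=env.read_camera('scene')['color'][130:250,300:420]
A=cv2.resize(a,None,fx=2,fy=2); B=cv2.resize(s,None,fx=3,fy=3,interpolation=cv2.INTER_CUBIC)
C=np.zeros((460,800,3),np.uint8); C[:,:440]=A; C[:360,440:800]=B; cv2.imwrite('pics/c4.png',C[:,:,::-1])
E
```

```text
grip 2.98 fz [ 0.6  0.3 -1.2] [465.4 304.8  50.8  97.2] (np.int64(212), np.int64(259), np.int64(233), np.int64(254)) tilt 68.0 pred (np.float64(226.2), np.float64(182.9), np.float64(228.0), np.float64(254.9)) base edge z -4.5
```

View pics/c4.png

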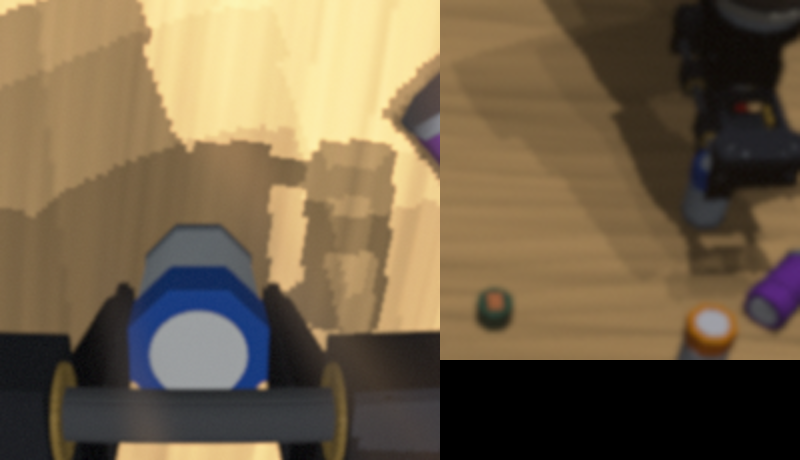

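```bash
python3 - <<'E'
from h import *
from scipy.optimize import least_squares
d=wrist()
hs=cv2.cvtColor(d['color'],cv2.COLOR_RGB2HSV)
print([(r,*map(int,hs[r,278])) for r in range(206,260,2)])
for obs in([212,233,245],[212,233,246.5],[213,233,244]):
    f=lambda q:np.array(predrows(d,q[0],q[1],q[2]))[1:]-obs
    r=least_squares(lambda q:f(q),[1.4,54,4],diff_step=.02); print(np.degrees(r.x[0]),r.x[1:],r.fun)
for t in (70,80,85,90): print(t,predrows(d,np.radians(t),54,4))
E
```

```text
[(206, 18, 111, 126), (208, 18, 112, 127), (210, 18, 108, 125), (212, 15, 40, 77), (214, 99, 31, 82), (216, 101, 20, 101), (218, 102, 24, 106), (220, 103, 22, 103), (222, 102, 24, 105), (224, 105, 19, 105), (226, 105, 19, 105), (228, 103, 17, 104), (230, 101, 19, 105), (232, 110, 58, 101), (234, 111, 183, 89), (236, 109, 215, 90), (238, 111, 194, 92), (240, 109, 212, 88), (242, 110, 195, 90), (244, 109, 211, 98), (246, 110, 193, 128), (248, 110, 198, 129), (250, 110, 203, 127), (252, 110, 211, 127), (254, 111, 150, 129), (256, 110, 25, 151), (258, 96, 8, 161)]
91.26112785344537 [51.93407003  3.50102857] [ 0.1 -0.6  0.2]
90.71940666330654 [52.19367367  4.92352877] [0.  0.1 0. ]
92.25575120588553 [51.03906425  2.47736261] [ 0.2 -0.6  0.4]
70 (np.float64(231.6), np.float64(187.5), np.float64(231.4), np.float64(257.9))
80 (np.float64(245.1), np.float64(198.2), np.float64(230.8), np.float64(251.0))
85 (np.float64(252.0), np.float64(204.0), np.float64(231.0), np.float64(247.8))
90 (np.float64(258.9), np.float64(210.0), np.float64(231.4), np.float64(244.8))
```

The fit gives about 91° (upright), with the base within about 3 mm of the bench. I'll lower it gently and release.

>>> carry_out(
  motion=[
    [0,0,1,0,0.622],
    [0,0,1,0,0.622],
    [0,0,1,0,0.622],
    [0,0,0,0,0.622],
  ],
)

```text
t: 11.5
eef_pos: [465.4, 304.4, 47.9]
tcp_rot: [-3.142, 0.0, 1.695]
ft_force: [-1.6, -0.9, 2.0]
opening: 0.379
grip_force: 3.0
```

>>> carry_out(
  motion=[
    [0,0,0,0,0.6205],
    [0,0,0,0,0.619],
    [0,0,0,0,0.61],
    [0,0,0,0,0.58],
    [0,0,0,0,0.5],
    [0,0,0,0,0.4],
  ],
)

```text
t: 12.1
eef_pos: [465.5, 304.5, 47.9]
tcp_rot: [3.142, 0.0, 1.696]
ft_force: [-0.5, -0.5, -0.9]
opening: 0.528
grip_force: 0.0
```

```bash
python3 - <<'E'
from h import *
from scipy.optimize import least_squares
d=wrist(); r=canrows(d); print(r,np.round(pose(),1))
for a,dz in((52,4.5),(53,5.5)):
  for t in (85,90,95): print(t,predrows(d,np.radians(t),a,dz))
E
```

```text
(np.int64(214), np.int64(259), np.int64(236), np.int64(258)) [465.5 304.4  47.9  97.1]
85 (np.float64(253.4), np.float64(205.0), np.float64(232.6), np.float64(249.9))
90 (np.float64(260.2), np.float64(210.9), np.float64(232.7), np.float64(246.5))
95 (np.float64(267.0), np.float64(216.9), np.float64(233.1), np.float64(243.4))
85 (np.float64(253.3), np.float64(204.9), np.float64(232.5), np.float64(249.7))
90 (np.float64(260.2), np.float64(210.9), np.float64(232.7), np.float64(246.5))
95 (np.float64(267.1), np.float64(217.0), np.float64(233.3), np.float64(243.6))
```

Blue is standing free. I'll back off upward for a precise look at it.

>>> carry_out(
  motion=[
    [0,0,0,0,0.3],
    [0,0,-10,0,0.2],
    [0,0,-25,0,0.2],
    [-5,0,-40,0,0.2],
    [-20,0,-40,0,0.2],
    [-25,0,-30,0,0.2],
    [-10,0,0,0,0.2],
    [0,0,0,0,0.2],
  ],
)

```text
t: 12.95
eef_pos: [473.1, 244.0, 193.8]
tcp_rot: [3.14, -0.0, 1.694]
ft_force: [1.0, -0.5, -0.3]
opening: 0.799
grip_force: 0.0
```

```bash
cat >> h.py <<'E'
BL2=((95,60,20),(140,255,255))
def findcap(col,x0,z=0,R=45,save=None):
    d=wrist(save); W=lambda X:wproj(d,X); c=W([x0[0],x0[1],z+54])[0].astype(int); roi=(c[0]-R,c[0]+R,c[1]-R,c[1]+R)
    H=colhull(d,*col,roi); q=fit(H,roi,standing(z),W,x0); print('px',c,'fit',q, 'pose',np.round(pose(),1)); return q
E
python3 - <<'E'
from h import *
p=findcap(BL2,[465,305,.1],save='w2.png')
E
```

```text
px [279 138] fit (array([4.64147e+02, 3.03377e+02, 1.27000e-01]), np.float64(0.9781673453424437)) pose [472.7 244.6 192.9  97.1]
```

Blue stands at (464.1,303.4), with a fit IoU of 0.98. I'll grip its cap 18 mm deep.

>>> carry_out(
  motion=[
    [30,-0.6,10,0,0.2],
    [29.4,-0.6,30,0,0.3],
    [0,0,35,0,0.4],
    [0,0,35,0,0.45],
    [0,0,20,0,0.45],
    [0,0,9,0,0.45],
    [0,0,0,0,0.55],
    [0,0,0,0,0.6],
    [0,0,0,0,0.64],
    [0,0,0,0,0.64],
    [0,0,0,0,0.64],
  ],
)

```text
t: 14.1
eef_pos: [464.9, 304.0, 54.9]
tcp_rot: [3.14, -0.001, 1.695]
ft_force: [-0.5, 0.8, 5.9]
opening: 0.379
grip_force: 30.0
```

>>> carry_out(
  motion=[
    [0,0,-20,0,0.64],
    [0,0,-40,0,0.64],
    [0,0,-40,0,0.64],
    [-20,2,-40,0,0.64],
    [-40,4,-30,0,0.64],
    [-40,4,0,0,0.64],
    [-40,4,0,0,0.64],
    [-40,4,0,0,0.64],
    [-40,4,0,0,0.64],
    [-40,4,0,0,0.64],
    [-40,4,0,0,0.64],
    [-40,4,0,0,0.64],
  ],
)

```text
t: 15.3
eef_pos: [540.1, -31.0, 224.0]
tcp_rot: [-3.142, 0.0, 1.695]
ft_force: [0.7, 0.5, -1.2]
opening: 0.377
grip_force: 30.0
```

>>> carry_out(
  motion=[
    [-40,4,0,0,0.64],
    [-40,5,0,0,0.64],
    [-40,5,0,0,0.64],
    [-40,5,0,0,0.64],
    [-40,5,0,0,0.64],
    [-26,5,0,0,0.64],
    [0,0,0,0,0.64],
    [0,0,0,0,0.64],
  ],
)

```text
t: 16.1
eef_pos: [596.7, -249.9, 223.4]
tcp_rot: [-3.141, -0.001, 1.694]
ft_force: [0.2, 0.3, -1.8]
opening: 0.375
grip_force: 30.0
```

```bash
python3 - <<'E'
from h import *
import pickle
d=wrist('w3.png'); pickle.dump(d,open('w3.pkl','wb')); print(np.round(pose(),1))
E
```

```text
[ 596.7 -249.2  223.7   97.1]
```

View pics/w3.png

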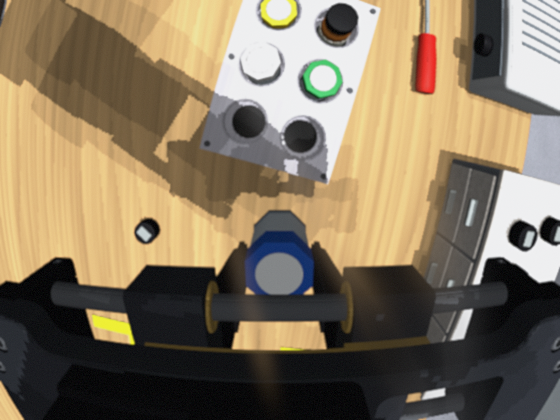

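The wrist view shows empty pads at (248,121) for cell 0 and (300,137) for cell 3, with green at (322,79) and white at (262,62). Blue hangs straight in the grip. I'll fit the rack pose from plate edges and hole rims in this view and the top view.

```bash
cat > rack.py <<'E'
from h import *
import pickle
CELL=[(-31,-62),(-31,0),(-31,62),(31,-62),(31,0),(31,62)]
def cells(q):
    c,s=np.cos(q[2]),np.sin(q[2]); return [(q[0]+c*a-s*b,q[1]+s*a+c*b) for a,b in CELL]
def pts(q):
    t=np.linspace(-1,1,80); L=[np.c_[70*t,0*t-101],np.c_[70*t,0*t+101],np.c_[0*t-70,101*t],np.c_[0*t+70,101*t]]
    a=np.linspace(0,2*np.pi,60,endpoint=False)
    L+=[np.c_[x+23*np.cos(a),y+23*np.sin(a)] for x,y in CELL]
    P=np.vstack(L); c,s=np.cos(q[2]),np.sin(q[2]); return np.c_[q[0]+c*P[:,0]-s*P[:,1],q[1]+s*P[:,0]+c*P[:,1],np.full(len(P),51.)]
def fitrack(img,pr,roi,q0):
    g=cv2.cvtColor(img,cv2.COLOR_RGB2GRAY); g=cv2.resize(g,None,fx=3,fy=3,interpolation=cv2.INTER_CUBIC); e=cv2.Canny(g,60,140)
    dt=cv2.distanceTransform(255-e,cv2.DIST_L2,5)/3
    def cost(q):
        p=pr(pts(q)); ok=(p[:,0]>roi[0])&(p[:,0]<roi[1])&(p[:,1]>roi[2])&(p[:,1]<roi[3]); p=(p[ok]+.5)*3
        v=cv2.remap(dt,p[:,0].astype(np.float32)[None]-.5,p[:,1].astype(np.float32)[None]-.5,cv2.INTER_LINEAR)
        return np.minimum(v,3).mean()
    best=min((minimize(cost,np.array(q0)+[a,b,c],method='Nelder-Mead',options=dict(initial_simplex=np.array(q0)+[a,b,c]+np.vstack([np.zeros(3),np.diag([3,3,.03])]))) for a in(-4,0,4) for b in(-4,0,4) for c in(-.02,.02)),key=lambda r:r.fun)
    return best.x,best.fun
E
python3 - <<'E'
from rack import *
d=pickle.load(open('w3.pkl','rb')); D=pickle.load(open('d0.pkl','rb'))['top']
for n,img,pr,roi in(('w',d['color'],lambda X:wproj(d,X),(150,420,3,200)),('t',D['color'],lambda X:np.array([proj(D,x) for x in X]),(280,390,150,235))):
    q,f=fitrack(img,pr,roi,[593,-122,-.16]); print(n,q.round(3),round(f,2),'c0',np.round(cells(q)[0],1),'c3',np.round(cells(q)[3],1))
W=lambda X:wproj(d,X); G=((40,80,40),(90,255,255)); roi=(295,350,52,107)
print('green',fit(colhull(d,*G,roi),roi,standing(9),W,[615,-130,-.1]), np.round(cells(q)[4],1))
for uv in((248,121),(300,137)): print(wray(d,*uv,9).round(1))
E
```

```text
w [ 5.91432e+02 -1.19950e+02 -1.62000e-01] 1.69 c0 [ 550.8 -176.1] c3 [ 612.  -186.1]
t [ 5.92947e+02 -1.21972e+02 -1.58000e-01] 0.81 c0 [ 552.6 -178.3] c3 [ 613.8 -188.1]
green (array([ 6.21572e+02, -1.25342e+02, -2.88000e-01]), np.float64(0.9587683528802817)) [ 623.6 -126.8]
[ 550.6 -176.5    9. ]
[ 612.1 -187.6    9. ]
```

>>> carry_out(
  motion=[
    [20,8,0,0,0.64],
    [20,8,0,0,0.64],
    [20.5,7.5,0,0,0.64],
    [0,0,30,0,0.64],
    [0,0,40,0,0.64],
    [0,0,30,0,0.64],
    [0,0,11.5,0,0.64],
    [0,0,0,0,0.64],
    [0,0,0,0,0.64],
  ],
)

```text
t: 17.05
eef_pos: [613.6, -186.8, 113.8]
tcp_rot: [3.14, 0.001, 1.696]
ft_force: [0.3, 0.6, -1.0]
opening: 0.374
grip_force: 30.0
```

```bash
python3 - <<'E'
from h import *
d=wrist('w4.png'); print(np.round(pose(),2), env.state()['ft_force'])
W=lambda X:wproj(d,X); G=((40,80,40),(90,255,255)); c=W([621.6,-125.3,63])[0].astype(int); roi=(c[0]-50,c[0]+50,max(c[1]-50,0),c[1]+50); print(roi)
print('green',fit(colhull(d,*G,roi),roi,standing(9),W,[620,-125,-.1]))
E
```

```text
[ 613.73 -186.99  114.13   97.16] [ 0.14580613 -0.33292472 -2.18041065]
(np.int64(254), np.int64(354), np.int64(97), np.int64(197))
green (array([ 6.21878e+02, -1.24676e+02,  3.45000e-01]), np.float64(0.9730643550875919))
```

>>> carry_out(
  motion=[
    [0.9,-1.1,0,0,0.64],
    [0,0,4,0,0.64],
    [0,0,4,0,0.64],
    [0,0,4,0,0.64],
    [0,0,4,0,0.64],
    [0,0,4,0,0.64],
    [0,0,0,0,0.64],
  ],
)

```text
t: 17.8
eef_pos: [611.5, -186.1, 91.6]
tcp_rot: [-3.141, -0.0, 1.695]
ft_force: [-0.2, 0.4, -1.6]
opening: 0.372
grip_force: 30.0
```

>>> carry_out(
  motion=[
    [0,0,5,0,0.64],
    [0,0,5,0,0.64],
    [0,0,5,0,0.64],
    [0,0,5,0,0.64],
    [0,0,2,0,0.64],
    [0,0,1,0,0.64],
    [0,0,1,0,0.64],
    [0,0,0,0,0.64],
  ],
)

```text
t: 18.6
eef_pos: [611.8, -186.2, 68.4]
tcp_rot: [3.141, 0.0, 1.696]
ft_force: [1.1, -0.1, -1.9]
opening: 0.377
grip_force: 30.0
```

>>> carry_out(
  motion=[
    [0,0,1,0,0.64],
    [0,0,1,0,0.64],
    [0,0,1,0,0.64],
    [0,0,1,0,0.64],
    [0,0,0,0,0.64],
  ],
)

```text
t: 19.1
eef_pos: [611.7, -186.2, 64.2]
tcp_rot: [-3.141, 0.0, 1.696]
ft_force: [-1.7, 0.6, -2.1]
opening: 0.378
grip_force: 30.0
```

>>> carry_out(
  motion=[
    [0,0,0.7,0,0.64],
    [0,0,0.7,0,0.64],
    [0,0,0,0,0.64],
  ],
)

```text
t: 19.4
eef_pos: [611.9, -186.3, 63.9]
tcp_rot: [3.141, 0.0, 1.696]
ft_force: [-1.9, 0.9, 7.7]
opening: 0.376
grip_force: 30.0
```

Contact with the pad at the expected height. I'll release and rise.

>>> carry_out(
  motion=[
    [0,0,0,0,0.62],
    [0,0,0,0,0.6],
    [0,0,0,0,0.55],
    [0,0,0,0,0.5],
    [0,0,0,0,0.45],
    [0,0,-5,0,0.45],
    [0,0,-15,0,0.45],
    [0,0,-40,0,0.45],
    [-20,-8,-40,0,0.45],
    [-25,-8,-40,0,0.45],
    [-20,-8,-20,0,0.3],
    [0,0,0,0,0.3],
  ],
)

```text
t: 20.6
eef_pos: [596.4, -256.3, 227.6]
tcp_rot: [3.136, 0.004, 1.693]
ft_force: [0.4, -0.2, 0.6]
opening: 0.664
grip_force: 0.0
```

```bash
python3 - <<'E'
from rack import *
findcap(BL2,[612.5,-186.5,.1],z=9); d=wrist('w5.png')
q,f=fitrack(d['color'],lambda X:wproj(d,X),(150,420,3,230),[592,-121,-.16]); print(q.round(3),f,np.round(cells(q),1).tolist())
p=pose(); print(np.round(p,1)); 
show([*p[:3],97],[634,215,222,97],11)
E
```

```text
px [303 131] fit (array([ 6.11143e+02, -1.86653e+02,  1.73000e-01]), np.float64(0.9462734981610135)) pose [ 596.  -254.7  225.1   97. ]
[ 5.91373e+02 -1.19835e+02 -1.60000e-01] 1.7761824131011963 [[550.9, -176.1], [560.8, -114.9], [570.7, -53.7], [612.1, -186.0], [622.0, -124.8], [631.9, -63.6]]
[ 595.8 -253.6  223.5   97.1]
[np.float64(41.9), np.float64(8.6), np.float64(0.1), np.float64(-0.0)]
[np.float64(41.9), np.float64(8.6), np.float64(0.1), np.float64(-0.0)]
[np.float64(41.9), np.float64(8.6), np.float64(0.1), np.float64(-0.0)]
[np.float64(41.9), np.float64(8.6), np.float64(0.1), np.float64(-0.0)]
[np.float64(41.9), np.float64(8.6), np.float64(0.1), np.float64(-0.0)]
[np.float64(41.9), np.float64(8.6), np.float64(0.1), np.float64(-0.0)]
[np.float64(41.9), np.float64(8.6), np.float64(0.1), np.float64(-0.0)]
[np.float64(41.9), np.float64(8.6), np.float64(0.1), np.float64(-0.0)]
[np.float64(41.9), np.float64(8.6), np.float64(0.1), np.float64(-0.0)]
[np.float64(41.9), np.float64(8.6), np.float64(0.1), np.float64(-0.0)]
[np.float64(41.9), np.float64(8.6), np.float64(0.1), np.float64(-0.0)]
```

Blue is seated at cell 3, within 1.5 mm of centre. Now orange.

>>> carry_out(
  motion=[
    [42,8.6,0,0,0.3],
    [42,8.6,0,0,0.3],
    [42,8.6,0,0,0.3],
    [42,8.6,0,0,0.3],
    [42,8.6,0,0,0.3],
    [42,8.6,0,0,0.3],
    [42,8.6,0,0,0.3],
    [42,8.6,0,0,0.3],
    [42,8.6,0,0,0.3],
    [42,8.6,0,0,0.3],
    [42,8.6,0,0,0.3],
    [0,0,0,0,0.3],
  ],
)

```text
t: 21.9
eef_pos: [631.0, 222.2, 221.1]
tcp_rot: [-3.139, -0.001, 1.701]
ft_force: [-0.6, 0.2, -0.8]
opening: 0.703
grip_force: 0.0
```

```bash
python3 - <<'E'
from h import *
env.read_camera('top'); q=findcap(OR,[634,289,.13],save='w6.png'); p=pose(); print(np.round(p,1)); x,y=q[0][:2]; a=np.radians(p[3]); d=np.array([x-p[0],y-p[1]]); print('tool x,y',np.cos(a)*d[0]+np.sin(a)*d[1],np.sin(a)*d[0]-np.cos(a)*d[1])
E
```

```text
px [292 130] fit (array([ 6.32454e+02,  2.88397e+02, -9.00000e-03]), np.float64(0.9153225297141631)) pose [631.3 218.1 221.4  97.3]
[631.3 218.1 221.4  97.3]
tool x,y 69.54461427289941 10.071129372622051
```

```bash
python3 - <<'E'
from h import *
for R in(30,38):
    q=findcap(OR,[633,289,.1],R=R); p=pose(); x,y=q[0][:2]; a=np.radians(p[3]); d=np.array([x-p[0],y-p[1]]); print(np.round(p,1),'tool x,y',np.cos(a)*d[0]+np.sin(a)*d[1],np.sin(a)*d[0]-np.cos(a)*d[1])
E
```

```text
px [291 128] fit (array([6.33187e+02, 2.88380e+02, 6.80000e-02]), np.float64(0.9130950578020092)) pose [631.6 217.  221.8  97.2]
[631.6 217.  221.8  97.2] tool x,y 70.61975429387856 10.550184098819408
px [290 127] fit (array([6.33170e+02, 2.88359e+02, 9.40000e-02]), np.float64(0.9052730460921844)) pose [631.9 216.3 222.1  97.2]
[631.9 216.3 222.1  97.2] tool x,y 71.38401078367448 10.250396624488301
```

>>> carry_out(
  motion=[
    [36,5,0,0,0.3],
    [35.6,5.1,0,0,0.3],
    [0,0,40,0,0.3],
    [0,0,40,0,0.3],
    [0,0,30,0,0.3],
    [0,0,0,0,0.3],
    [0,0,0,0,0.3],
  ],
)

```text
t: 22.8
eef_pos: [634.0, 288.0, 113.5]
tcp_rot: [-3.141, 0.0, 1.694]
ft_force: [-0.1, 0.3, 0.3]
opening: 0.699
grip_force: 0.0
```

```bash
python3 -c "
from h import *
print(np.round(pose(),2))"
```

```text
[634.03 287.97 113.53  97.08]
```

Well aligned. Next: descend to TCP z 54.5 and grip.

>>> carry_out(
  motion=[
    [0.5,-0.5,20,0,0.35],
    [0,0,20,0,0.4],
    [0,0,12,0,0.45],
    [0,0,7,0,0.45],
    [0,0,0,0,0.5],
    [0,0,0,0,0.55],
    [0,0,0,0,0.6],
    [0,0,0,0,0.64],
    [0,0,0,0,0.64],
    [0,0,0,0,0.64],
  ],
)

```text
t: 23.8
eef_pos: [633.5, 289.4, 54.7]
tcp_rot: [3.14, -0.0, 1.696]
ft_force: [0.2, 0.6, 5.9]
opening: 0.383
grip_force: 30.0
```

```bash
python3 - <<'E'
from h import *
p=pose(); print(np.round(p,1)); z=180
# target over cell 0, can offset: TCP = cell
G=[551.3,-176.4,z,36]; S=[*p[:2],z,97.1]; R=plan(S,G,13)
for r in R: print([float(v) for v in r])
E
```

```text
[633.5 289.4  54.7  97.1]
[-34.8, -10.7, -0.0, 4.7]
[-35.5, -7.8, -0.0, 4.7]
[-36.1, -4.9, -0.0, 4.7]
[-36.3, -1.9, -0.0, 4.7]
[-36.4, 1.1, -0.0, 4.7]
[-36.2, 4.1, -0.0, 4.7]
[-35.7, 7.0, -0.0, 4.7]
[-35.0, 9.9, -0.0, 4.7]
[-34.1, 12.7, -0.0, 4.7]
[-32.9, 15.5, -0.0, 4.7]
[-31.5, 18.1, -0.0, 4.7]
[-29.9, 20.7, -0.0, 4.7]
[-28.2, 23.0, -0.0, 4.7]
```

>>> carry_out(
  motion=[
    [0,0,-15,0,0.64],
    [0,0,-35,0,0.64],
    [0,0,-40,0,0.64],
    [0,0,-35,0,0.64],
    [-34.8,-10.7,0,4.7,0.64],
    [-35.5,-7.8,0,4.7,0.64],
    [-36.1,-4.9,0,4.7,0.64],
    [-36.3,-1.9,0,4.7,0.64],
    [-36.4,1.1,0,4.7,0.64],
    [-36.2,4.1,0,4.7,0.64],
    [-35.7,7,0,4.7,0.64],
    [-35,9.9,0,4.7,0.64],
  ],
)

```text
t: 25.0
eef_pos: [582.1, 1.1, 179.6]
tcp_rot: [3.142, 0.0, 1.036]
ft_force: [0.2, -0.8, -1.9]
opening: 0.381
grip_force: 30.0
```

>>> carry_out(
  motion=[
    [-34.1,12.7,0,4.7,0.64],
    [-32.9,15.5,0,4.7,0.64],
    [-31.5,18.1,0,4.7,0.64],
    [-29.9,20.7,0,4.7,0.64],
    [-28.2,23,0,4.7,0.64],
    [0,0,20,0,0.64],
    [0,0,30,0,0.64],
    [0,0,16,0,0.64],
    [0,0,0,0,0.64],
    [0,0,0,0,0.64],
    [0,0,0,0,0.64],
  ],
)

```text
t: 26.1
eef_pos: [551.8, -176.7, 114.3]
tcp_rot: [3.14, -0.001, 0.629]
ft_force: [-0.6, 0.2, -1.4]
opening: 0.379
grip_force: 30.0
```

```bash
python3 - <<'E'
from h import *
p=pose(); print(np.round(p,1), env.state()['ft_force'].round(1)); a=np.radians(p[3])
for c in((551.2,-176.3),): 
    t=np.array(c)+.5*np.array([np.cos(a),np.sin(a)]); d=t-p[:2]; print(d,'tool',np.cos(a)*d[0]+np.sin(a)*d[1],np.sin(a)*d[0]-np.cos(a)*d[1])
E
```

```text
[ 551.8 -176.7  114.3   36.1] [-0.6  0.2 -1.4]
[-0.17525147  0.737167  ] tool 0.2922000769114648 -0.6991046984747706
```

>>> carry_out(
  motion=[
    [0.3,-0.7,0,0,0.64],
    [0,0,4,0,0.64],
    [0,0,4,0,0.64],
    [0,0,4,0,0.64],
    [0,0,4,0,0.64],
    [0,0,4,0,0.64],
    [0,0,0,0,0.64],
  ],
)

```text
t: 26.8
eef_pos: [550.9, -175.8, 92.2]
tcp_rot: [-3.141, 0.001, 0.629]
ft_force: [-0.3, -1.0, -0.9]
opening: 0.381
grip_force: 30.0
```

>>> carry_out(
  motion=[
    [0,0,5,0,0.64],
    [0,0,5,0,0.64],
    [0,0,5,0,0.64],
    [0,0,5,0,0.64],
    [0,0,3,0,0.64],
    [0,0,2,0,0.64],
    [0,0,1,0,0.64],
    [0,0,0,0,0.64],
  ],
)

```text
t: 27.6
eef_pos: [551.1, -175.9, 66.9]
tcp_rot: [3.142, 0.0, 0.629]
ft_force: [0.5, 0.0, -1.8]
opening: 0.38
grip_force: 30.0
```

>>> carry_out(
  motion=[
    [0,0,1,0,0.64],
    [0,0,1,0,0.64],
    [0,0,0.5,0,0.64],
    [0,0,0,0,0.64],
  ],
)

```text
t: 28.0
eef_pos: [551.1, -175.9, 64.4]
tcp_rot: [3.142, 0.0, 0.629]
ft_force: [0.7, 0.7, -1.2]
opening: 0.384
grip_force: 30.0
```

>>> carry_out(
  motion=[
    [0,0,0.5,0,0.64],
    [0,0,0.5,0,0.64],
    [0,0,0,0,0.64],
  ],
)

```text
t: 28.3
eef_pos: [551.2, -176.0, 63.7]
tcp_rot: [3.141, -0.0, 0.629]
ft_force: [-0.9, 0.2, 2.0]
opening: 0.383
grip_force: 30.0
```

>>> carry_out(
  motion=[
    [0,0,0.5,0,0.64],
    [0,0,0,0,0.62],
    [0,0,0,0,0.6],
    [0,0,0,0,0.55],
    [0,0,0,0,0.5],
    [0,0,0,0,0.45],
    [0,0,-5,0,0.45],
    [0,0,-15,0,0.45],
    [0,0,-40,0,0.45],
    [-20,0,-40,0,0.45],
    [-35,0,-40,0,0.45],
    [-20,0,-20,0,0.3],
  ],
)

```text
t: 29.5
eef_pos: [491.4, -219.7, 223.8]
tcp_rot: [3.138, -0.001, 0.629]
ft_force: [-0.2, 0.1, -0.2]
opening: 0.591
grip_force: 0.0
```

>>> carry_out(
  motion=[
    [0,0,0,0,0.3],
    [0,0,0,0,0.3],
    [0,0,0,0,0.3],
  ],
)

```text
t: 29.8
eef_pos: [492.3, -218.3, 219.6]
tcp_rot: [-3.14, 0.0, 0.629]
ft_force: [-0.1, 0.6, -0.5]
opening: 0.696
grip_force: 0.0
```

```bash
python3 - <<'E'
from rack import *
findcap(OR,[551.2,-176.2,.1],z=9,R=35); findcap(BL2,[611.5,-186.5,.1],z=9,R=35)
d=wrist(); A=d['color']; B=cv2.resize(env.read_camera('scene')['color'][170:270,150:290],(240,171)); C=np.zeros((420,800,3),np.uint8); C[:,:560]=A; C[:171,560:]=B
cv2.imwrite('pics/end.png',C[:,:,::-1])
E
```

```text
px [279 125] fit (array([ 549.922, -177.085,    0.56 ]), np.float64(0.9739746717787847)) pose [ 492.3 -218.2  219.4   36.1]
px [325  83] fit (array([ 6.11160e+02, -1.86432e+02,  1.03000e-01]), np.float64(0.9481620777746239)) pose [ 492.4 -218.2  219.4   36.1]
```

View pics/end.png

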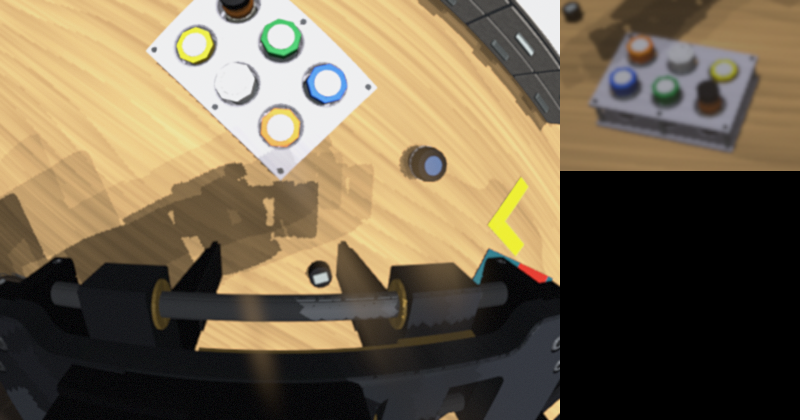

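The final view shows blue at (326,84) and orange at (280,127), both cap up and level with green and white in the rack. The gripper is clear of everything, so I'm handing in.

```bash
python3 -c "
from cell import env
print(env.job_done())"
```

```text
the job is handed in; nothing more can be done
None
```

I stood the blue canister up on the bench and let go of it, then set blue in cell 3 and orange in cell 0, both cap up and down on the pads; I handed the job in after about 30 s of robot time, and it returned no verdict.

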